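# Put the water meter on bypass

### The arm

A 6-joint arm with a two-finger parallel gripper is mounted at the origin on the work surface. World frame = base frame: x ahead of the robot, y to its left, z up, the work surface at z = 0. Lengths are in m, angles in rad, forces in N, time in s.
With the tool pointing down it reaches from about 0.25 to 0.725 m from the base axis. Payload 4 kg.
Tool frame: the origin (TCP) lies midway between the tips of the shut fingers; the grasp point (between the pads) lies 19 mm behind it (bot.grip_depth is the distance from the TCP to the grasp point, in m); z points along the fingers, y is the line along which they close (so a half turn about z gives the same grasp; the last joint's range is limited). The gripper opens to 85 mm and grips with 20 to 120 N. Pads are 22 mm wide; open, the fingers measure 114 mm over their backs; the gripper's body (76 mm by 85 mm) begins 54 mm behind the grasp point. The pads swing forward as they close: fully open they stand 13 mm farther back than shut.
Start: joints at [1.267, 0.241, 0.005, 1.335, 0, 1.571], TCP at [0.15, 0.477, 0.231] pointing down, gripper open.
Joint ranges: [-2.72, 2.72], [-1.05, 1.87], [-1.09, 1.28], [-1.99, 2.15], [-1.42, 1.44], [-3.14, 3.14]. Speed limits (rad/s): [2.79, 2.79, 3.14, 3.14, 3.14, 3.14].

### API

Orientations are given as a unit quaternion [x, y, z, w].
In Python, from workcell import bot gives the robot as it stands.
- The arm moves only by the shell command python3 -m creep 'ROWS'. ROWS is JSON, one flat list of numbers, 5 for each row, row after row: the shift along the world's x, y, z in m, then the turn about the world's z in rad, then the finger opening in m, from 0 to 0.0854. In form: [x, y, z, twist, claw, x, y, z, twist, claw, ...]. A call has 1 to 10 rows; each row is the pose to reach, as a shift and turn from the pose commanded when the call began; what a row does not reach only later rows make up. A row lasts 1/12 s, in which the tool goes at most 41.7 mm and 7.16 degrees, less where a joint would pass 70% of its speed; a pose out of reach is approached as far as the arm can. A call with a gripper value outside its range is refused whole. The fingers move at their own pace and stop on an object; the grip force is fixed at half the most. Time passes only in rows, so rows that repeat a pose let the fingers close. It gives the time, the measured TCP pose, the force, the opening and the grip force at its end, in the units of the state.
- bot.get_obs(): the state, without advancing time (a new reading comes with each control period).
- bot.camera(name): name is "scene" or "top" or "wrist"; returns a dict with "pixels" (420x560x3 uint8, red, green, blue), "camera_matrix" (3x3 intrinsics, pixels), "extrinsics" (4x4, takes a point from world to camera coordinates); the wrist camera has in their place "T_tool_cam" (4x4, takes a point from camera to tool coordinates, whose origin is the TCP and whose axes are the flange's). Camera axes: x right, y down, z forward; pixel columns grow to the right and rows downward; lengths in m; the calibration is good to about 2 mm. A picture is of the moment at which its call begins: read the wrist's pose just before it. There is no depth.
- bot.job_done(): hands the job in; it is judged then, once.
Trained networks look in the newest picture that a camera, given by its name, has taken for a name from the list of things; names that differ only in an ending like _2 or _b are one class to them, and where a whole thing is asked for, a point or a joint stands for the part that bears it (a point fixed in the world has none). Each returns a list of dicts, best first, with "score" (0 to 1); they miss things now and then, are a little off and sometimes report something else, mostly with a low value. They report only what shows in the picture. A call takes as long as a camera call.
- bot.look_for(camera, thing): "centre" ([column, row] as shares, 0 to 1, of the picture: columns of its width, rows of its height, amid what is visible of it).
- bot.place_of(camera, thing): "centre" ([column, row] as shares, 0 to 1, of the picture: columns of its width, rows of its height: a listed point, or the origin of a listed thing).
The state is a dict: "clock": time; "joint_pos": joint angles; "joint_vel": joint speeds; "tau": joint torques, N m; "eef_pos": TCP position; "tool_rot": TCP orientation; "ft_force": force on the tool from outside, world axes, zero at the start; "ft_torque": the same for the moment, N m; "grip_width": finger opening in m; "grasp_force": force on a finger pad.
Only numpy, scipy, OpenCV 4.12 (cv2) and the standard library are available. Lean on these libraries where they do the work, as an engineer would, in place of code of your own. Each camera call takes 0.05 s, during which the arm holds its last target. There are 200 camera calls.

### The job

Put the water meter on bypass, ready for swapping: first push the blue bypass lever fully open, in line with its pipe, and only then push the two red levers beside the meter fully shut, square across their pipe, in either order. Push each lever round with a fingertip until it reaches its stop; do not grip it or force it beyond, and leave the loose things on the board and bench where they are.

Things in the scene. Friction and masses are not known exactly. Their poses are not given: they have to be found in the camera images.
- meter_set: water-meter set fixed on a white board 300 x 640 x 15 mm. Origin on the bench under the board; x points away from the robot, y along the pipes to the robot's left. Main pipe at x = -60 mm with a red-lever ball valve either side of the meter, stems at y = +165 and -165 mm; parallel bypass pipe at x = +90 mm with a blue-lever ball valve, stem at y = 0
- meter_top (a point): middle of the water meter's round dial, 77 mm across, 127 mm above the bench. All pipes, nuts and clips are less than 100 mm above the bench (pipe axes at 75 mm)
- left_valve (a joint): red lever of the valve to the left of the meter: turn in rad; 0 = open, lever along the pipe, pointing to +y of the set; 1.571 = shut, lever square across the pipe, pointing to +x of the set; closes clockwise from above. Fixed stops at both values; steady friction of 0.45 N m (6 N at 75 mm from the stem), no spring or detent
- left_valve_stem (a point): point on the upright turning axis of this lever, at the mid-height of the lever's plastic sleeve (127 mm above the bench)
- left_valve_tip (a point): middle of the outer end of this lever, 105 mm from the stem point and at the same height. The sleeve runs from 27 to 105 mm out from the stem, 18 mm wide, 10 mm thick (122 to 132 mm above the bench), free beneath and at both sides
- right_valve (a joint): red lever of the valve to the right of the meter: turn in rad; 0 = open, lever along the pipe, pointing to +y of the set (towards the meter); 1.571 = shut, lever square across the pipe, pointing to +x of the set; closes clockwise from above. Fixed stops at both values; steady friction of 0.45 N m (6 N at 75 mm from the stem), no spring or detent
- right_valve_stem (a point): point on the upright turning axis of this lever, at the mid-height of the lever's plastic sleeve (127 mm above the bench)
- right_valve_tip (a point): middle of the outer end of this lever, 105 mm from the stem point and at the same height. The sleeve runs from 27 to 105 mm out from the stem, 18 mm wide, 10 mm thick (122 to 132 mm above the bench), free beneath and at both sides
- bypass_valve (a joint): blue lever of the bypass valve: turn in rad; 0 = shut, lever square across the bypass pipe, pointing to -x of the set (towards the meter); 1.571 = open, lever along the bypass pipe, pointing to -y of the set; opens anticlockwise from above. Fixed stops at both values; steady friction of 0.45 N m (6 N at 75 mm from the stem), no spring or detent
- bypass_valve_stem (a point): point on the upright turning axis of this lever, at the mid-height of the lever's plastic sleeve (127 mm above the bench)
- bypass_valve_tip (a point): middle of the outer end of this lever, 105 mm from the stem point and at the same height. The sleeve runs from 27 to 105 mm out from the stem, 18 mm wide, 10 mm thick (122 to 132 mm above the bench), free beneath and at both sides
- coupling: loose brass coupling standing on the board between the pipes, 34 mm across, 38 mm tall; origin under its centre; leave alone
- elbow: loose brass elbow standing on the board between the pipes, 31 mm thick, 50 mm tall; origin under its foot; leave alone
- paste_jar: loose jar of thread paste with a red cap standing on the board between the pipes, 44 mm across, 45 mm tall; origin under its centre; leave alone
- spare_meter: loose spare water meter with yellow end caps on the bench, 77 x 154 x 78 mm; origin under its centre, y along its ends; leave alone
- spray_can: loose yellow spray can, 65 mm across, 190 mm tall; origin under its centre; leave alone
- screw_box: loose cardboard box of screws, 85 x 120 x 55 mm; origin under its centre; leave alone
- spanner: loose steel spanner lying on the bench, 200 mm long; leave alone
- drill: loose cordless drill standing on its battery, 190 mm long, 211 mm tall; origin under the battery; leave alone

How it is judged:
On the way, in this order (a step that is already met when the one before it is completed fails the run):
1. the blue bypass lever stands fully open while both red valves are still open (value of joint bypass_valve above 1.45 rad and value of joint each of left_valve, right_valve below 0.55 rad), for 0.1 s.
2. both red valves fully shut with the bypass still open (value of joint each of bypass_valve, left_valve, right_valve above 1.45 rad), for 0.2 s.
At the end, for the whole second after the job is handed in: The blue lever stands within 0.12 rad (7 degrees) of its open stop and both red levers within 0.12 rad of their shut stops, all at rest, and every loose thing is within 30 mm of where it stood (all of step 2 and velocity of joint left_valve between -0.05 and 0.05 rad/s and velocity of joint right_valve between -0.05 and 0.05 rad/s and velocity of joint bypass_valve between -0.05 and 0.05 rad/s and distance of each of coupling, elbow, paste_jar, spare_meter, spray_can, screw_box, spanner, drill from where it was at the start of the episode below 0.03 m); the robot touches nothing.
It fails at once if a red valve is shut more than a third of the way before the blue bypass lever is open (within 0.2 rad of its open stop) (value of joint any of left_valve, right_valve above 0.55 rad and value of joint bypass_valve below 1.37 rad).
It fails at once if a lever is gripped: its sleeve squeezed from both sides at once ((contact force between the fingers and left_valve_c0 above 4 N and contact force between the fingers and left_valve_c1 above 4 N) or (contact force between the fingers and right_valve_c0 above 4 N and contact force between the fingers and right_valve_c1 above 4 N) or (contact force between the fingers and bypass_valve_c0 above 4 N and contact force between the fingers and bypass_valve_c1 above 4 N)).
It fails at once if a lever or the meter set is forced: pushed by the fingers with more than 45 N (contact force between the fingers and meter_set above 45 N).
It fails at once if one of the loose things is moved more than 30 mm, lifted or tipped over (distance of any of coupling, elbow, paste_jar, spare_meter, spray_can, screw_box, spanner, drill from where it was at the start of the episode above 0.03 m or angle between any of coupling, elbow, paste_jar, spare_meter, spray_can, screw_box, spanner, drill's own z axis and vertical above 0.5 rad).
It also fails if it takes over 64 s, if anything falls off the work surface, if the arm or the gripper's body presses on something with over 40 N, if the wrist force passes 120 N, or if a joint passes its speed limit or range.

## Working session

There is one attempt and no reset: what is moved stays moved. The work goes in short steps, Python scripts to look and compute and a shell command to move; the robot and the scene stay as the last step left them, time stands still between calls to the robot, and variables do not carry over. Pictures are saved under pics/ and viewed, at most 10 in all, crops included, and the job is handed in when it is done.

```bash
mkdir -p pics; cat > h.py <<'E'
import numpy as np, cv2
from workcell import bot
def ray(c,uv):
    K=np.array(c["camera_matrix"]);E=np.array(c["extrinsics"])
    d=np.linalg.inv(K)@[uv[0]*560,uv[1]*420,1]
    R=E[:3,:3];o=-R.T@E[:3,3];d=R.T@d
    return o,d/np.linalg.norm(d)
def atz(c,uv,z):
    o,d=ray(c,uv);return o+d*(z-o[2])/d[2]
def tri(rs):
    A=sum(np.eye(3)-np.outer(d,d) for o,d in rs);b=sum((np.eye(3)-np.outer(d,d))@o for o,d in rs)
    return np.linalg.solve(A,b)
E
python3 - <<'E'
from h import *
C={}
for n in("scene","top"):
    C[n]=bot.camera(n);cv2.imwrite(f"pics/{n}.png",C[n]["pixels"][:,:,::-1])
np.set_printoptions(precision=3,suppress=True)
pts=["meter_top"]+[f"{v}_valve_{k}" for v in("left","right","bypass") for k in("stem","tip")]
for p in pts:
    R=[]
    for n in C:
        r=bot.place_of(n,p)
        for q in r[:3]: print(p,n,round(q["score"],2),(np.array(q["centre"])*[560,420]).round(),atz(C[n],q["centre"],.127))
        if r:R.append(ray(C[n],r[0]["centre"]))
    if len(R)==2: print("  tri",tri(R))
for p in["spray_can","drill","spare_meter","screw_box"]:
    r=bot.place_of("top",p)
    if r:print(p,r[0]["score"],atz(C["top"],r[0]["centre"],0))
o=bot.get_obs();print(o["clock"],o["eef_pos"],o["tool_rot"],o["grip_width"])
E
```

```text
meter_top scene 0.64 [289. 208.] [0.488 0.032 0.127]
meter_top top 0.87 [255. 206.] [0.493 0.034 0.127]
  tri [0.492 0.034 0.131]
left_valve_stem scene 0.67 [342. 227.] [0.504 0.195 0.127]
left_valve_stem top 0.8 [195. 210.] [0.487 0.199 0.127]
  tri [0.49  0.196 0.116]
left_valve_tip scene 0.55 [377. 239.] [0.514 0.293 0.127]
left_valve_tip top 0.48 [157. 199.] [0.519 0.306 0.127]
  tri [0.52  0.299 0.134]
right_valve_stem scene 0.75 [237. 192.] [ 0.481 -0.133  0.127]
right_valve_stem top 0.56 [316. 207.] [ 0.485 -0.136  0.127]
  tri [ 0.484 -0.134  0.129]
right_valve_tip scene 0.53 [269. 206.] [ 0.504 -0.021  0.127]
right_valve_tip top 0.57 [278. 204.] [ 0.498 -0.03   0.127]
right_valve_tip top 0.26 [254. 194.] [0.525 0.037 0.127]
right_valve_tip top 0.16 [268. 186.] [ 0.549 -0.004  0.127]
  tri [ 0.497 -0.027  0.12 ]
bypass_valve_stem scene 0.47 [264. 238.] [0.629 0.021 0.127]
bypass_valve_stem scene 0.47 [235. 192.] [ 0.486 -0.138  0.127]
bypass_valve_stem top 0.81 [253. 155.] [0.636 0.037 0.127]
  tri [0.636 0.031 0.136]
bypass_valve_tip scene 0.71 [282. 220.] [0.543 0.035 0.127]
bypass_valve_tip top 0.55 [254. 193.] [0.529 0.036 0.127]
bypass_valve_tip top 0.25 [443. 211.] [ 0.464 -0.484  0.127]
  tri [0.532 0.034 0.118]
spray_can 0.86 [0.541 0.529 0.   ]
drill 0.74 [0.347 0.5   0.   ]
spare_meter 0.88 [0.26  0.326 0.   ]
screw_box 0.95 [ 0.48  -0.538  0.   ]
1.0 [0.15  0.477 0.231] [ 0.151  0.988  0.    -0.   ] 0.08544589607962373
```

View pics/top.png

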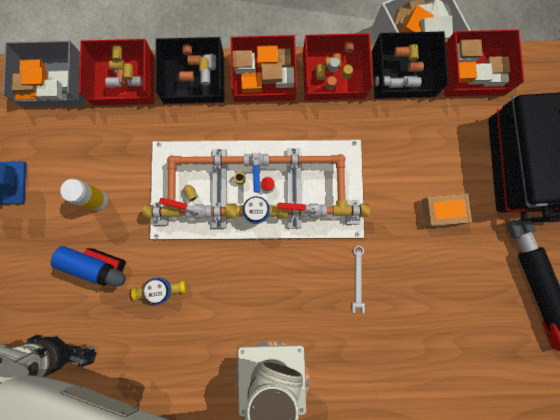

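View pics/scene.png

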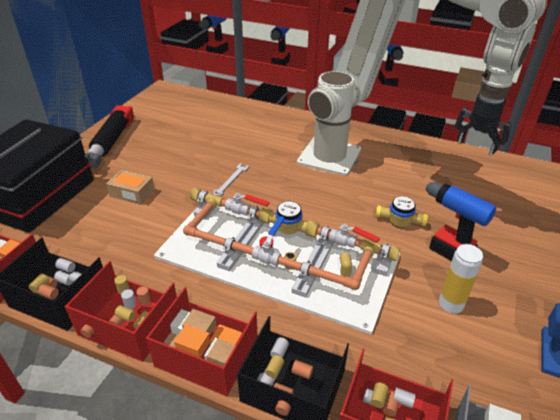

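The top view shows the set nearly square to the world. The blue lever points at the dial (255,175), and the reds lie along the pipe, the left one (173,204) already turned about 0.3 rad. In the scene view, the jar and fittings are low between the pipes, and the tall drill and can are well to the left. I'll fly high to a hover beside the blue lever, with fingers shut.

```bash
python3 -m creep '[0,0,0.06,0,0, 0.42,-0.40,0.06,-1.267,0, 0.42,-0.40,0.06,-1.267,0, 0.42,-0.40,0.06,-1.267,0, 0.42,-0.40,0.06,-1.267,0, 0.42,-0.40,0.06,-1.267,0, 0.42,-0.40,0.06,-1.267,0, 0.42,-0.40,0.06,-1.267,0, 0.42,-0.40,0.06,-1.267,0, 0.42,-0.40,0.06,-1.267,0]'
python3 -c "
from h import *
o=bot.get_obs();print(o['eef_pos'],o['tool_rot'],o['joint_pos'])"
```

```text
clock: 1.83
eef_pos: [0.4222, 0.2169, 0.2852]
tool_rot: [0.658, 0.753, 0.0, 0.0]
ft_force: [-0.0, 1.0, -0.3]
grip_width: 0.0002
grasp_force: 0.0
[0.42215838 0.21690868 0.2851633 ] [6.57515841e-01 7.53440621e-01 3.77650147e-04 8.39410572e-05] [4.74554684e-01 1.72247377e-01 5.80881717e-02 1.45587327e+00
 1.23276085e-04 1.90958868e+00]
```

```bash
python3 -m creep '[0.148,-0.14,0,-0.137,0, 0.148,-0.14,0,-0.137,0, 0.148,-0.14,0,-0.137,0, 0.148,-0.14,0,-0.137,0, 0.148,-0.14,0,-0.137,0, 0.148,-0.14,0,-0.137,0, 0.148,-0.14,0,-0.137,0]'
cat >> h.py <<'E'
from scipy.spatial.transform import Rotation as Ro
def wcam(names,save=None,z=.127):
    o=bot.get_obs();c=bot.camera("wrist");T=np.eye(4);T[:3,:3]=Ro.from_quat(o["tool_rot"]).as_matrix();T[:3,3]=o["eef_pos"]
    c["extrinsics"]=np.linalg.inv(T@np.array(c["T_tool_cam"]))
    if save:cv2.imwrite(f"pics/{save}.png",c["pixels"][:,:,::-1])
    print(np.round(o["eef_pos"],4),"joints",np.round(o["joint_pos"],2),"F",np.round(o["ft_force"],1))
    for p in names:
        for q in bot.place_of("wrist",p)[:2]: print(p,round(q["score"],2),(np.array(q["centre"])*[560,420]).round(),atz(c,q["centre"],z).round(4))
    return c
E
python3 - <<'E'
from h import *
wcam(["meter_top"]+[f"{v}_valve_{k}" for v in("left","right","bypass") for k in("stem","tip")],"w1")
E
```

```text
clock: 2.42
eef_pos: [0.5699, 0.0769, 0.2836]
tool_rot: [0.707, 0.708, -0.001, -0.001]
ft_force: [-0.5, 0.9, -0.5]
grip_width: -0.0004
grasp_force: 0.0
[0.5699 0.0769 0.2836] joints [0.13 0.38 0.34 1.53 0.   1.7 ] F [-0.5  0.9 -0.5]
meter_top 0.74 [341. 236.] [0.6375 0.0277 0.127 ]
meter_top 0.72 [202. 231.] [0.4859 0.0333 0.127 ]
left_valve_stem 0.65 [193.  66.] [0.4907 0.1963 0.127 ]
right_valve_stem 0.51 [293. 169.] [0.5835 0.1011 0.127 ]
right_valve_stem 0.17 [339. 237.] [0.6354 0.0267 0.127 ]
right_valve_tip 0.79 [211. 282.] [ 0.4906 -0.0315  0.127 ]
bypass_valve_stem 0.82 [340. 234.] [0.6359 0.0292 0.127 ]
bypass_valve_tip 0.69 [243. 235.] [0.5299 0.0287 0.127 ]
bypass_valve_tip 0.68 [121. 357.] [ 0.3667 -0.1437  0.127 ]
```

View pics/w1.png

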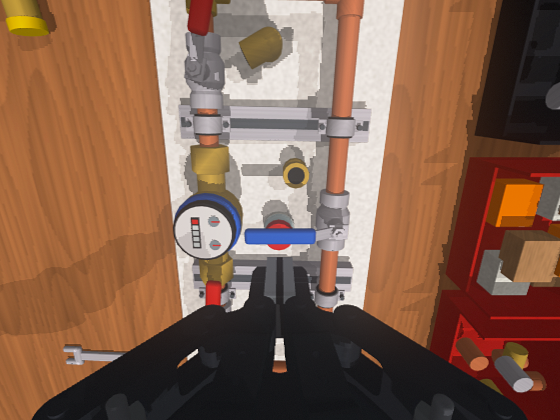

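The wrist view shows the blue lever level at (245..316, 236), its stem at (340,234) and the dial's right edge at x=242. The space on its +y side is free, so I'll descend there.

```bash
python3 -m creep '[0,0,-0.04,0,0, 0,0,-0.08,0,0, 0,0,-0.12,0,0, 0,0,-0.15,0,0, 0,0,-0.169,0,0, 0,-0.012,-0.169,0,0, 0,-0.016,-0.169,0,0, 0,-0.02,-0.169,0,0]'
python3 - <<'E'
from h import *
wcam(["bypass_valve_stem","bypass_valve_tip"],"w2")
E
```

```text
clock: 3.48
eef_pos: [0.5701, 0.058, 0.1177]
tool_rot: [0.705, 0.709, 0.001, 0.001]
ft_force: [-0.2, 0.0, 0.4]
grip_width: -0.0002
grasp_force: 0.0
[0.5701 0.058  0.1177] joints [ 0.1   0.45  0.01  1.12 -0.    1.67] F [-0.2  0.   0.4]
```

View pics/w2.png

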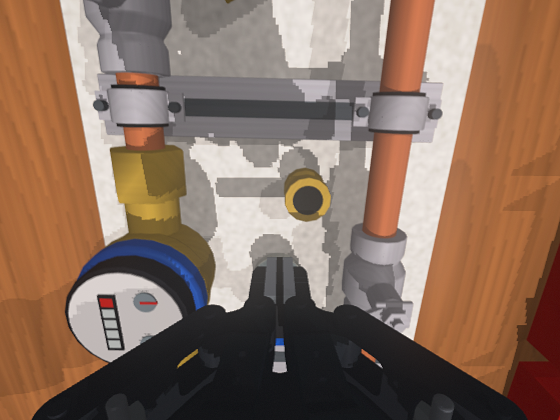

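```bash
python3 -m creep '[0,-0.004,0,0,0, 0,-0.007,0,0,0, -0.0019,-0.015,0,0.12,0, -0.0029,-0.0233,0,0.24,0, -0.0028,-0.0315,0,0.36,0, -0.0018,-0.0397,0,0.48,0, 0.0002,-0.0478,0,0.6,0, 0.0032,-0.0555,0,0.72,0, 0.0071,-0.0628,0,0.84,0, 0.0118,-0.0696,0,0.96,0]'
python3 - <<'E'
from h import *
wcam(["bypass_valve_stem","bypass_valve_tip"])
c=bot.camera("top")
for p in ("stem","tip"):
  for q in bot.place_of("top","bypass_valve_"+p)[:2]:print(p,q["score"],atz(c,q["centre"],.127))
cv2.imwrite("pics/t2.png",cv2.resize(c["pixels"][120:260,140:380,::-1],None,fx=3,fy=3))
E
```

```text
clock: 4.47
eef_pos: [0.5778, -0.0103, 0.1161]
tool_rot: [0.295, 0.955, 0.0, -0.003]
ft_force: [-8.3, 2.7, 4.7]
grip_width: 0.0001
grasp_force: 3.9
[ 0.5778 -0.0103  0.1161] joints [-0.02  0.47  0.03  1.14  0.    0.58] F [-8.3  2.7  4.7]
bypass_valve_stem 0.65 [399. 328.] [0.6381 0.0265 0.127 ]
bypass_valve_tip 0.76 [201. 308.] [ 0.5676 -0.054   0.127 ]
```

View pics/t2.png

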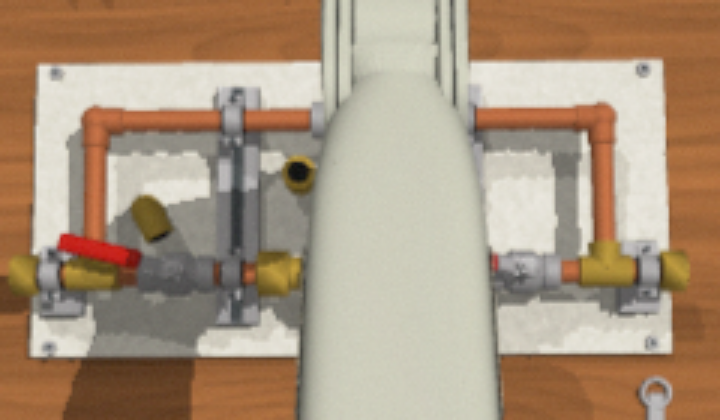

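The top view is blocked by the arm. The wrist networks put the blue lever at about 0.86 rad with 8 N on the finger, so I'll continue the arc.

```bash
python3 -m creep '[0.0055,-0.0062,0,0.12,0, 0.0117,-0.0117,0,0.24,0, 0.0184,-0.0163,0,0.36,0, 0.0258,-0.0202,0,0.48,0, 0.0342,-0.0234,0,0.61,0, 0.0382,-0.0234,0,0.61,0, 0.0402,-0.0234,0,0.61,0]'
python3 - <<'E'
from h import *
wcam(["bypass_valve_stem","bypass_valve_tip"])
E
```

```text
clock: 5.35
eef_pos: [0.6153, -0.0364, 0.1154]
tool_rot: [-0.001, 1.0, -0.002, -0.006]
ft_force: [-22.5, -4.2, 13.6]
grip_width: 0.0003
grasp_force: 10.8
[ 0.6153 -0.0364  0.1154] joints [-0.06  0.55  0.16  1.19 -0.   -0.06] F [-22.5  -4.2  13.6]
bypass_valve_stem 0.92 [399. 316.] [0.6352 0.0267 0.127 ]
bypass_valve_tip 0.92 [199. 312.] [ 0.6333 -0.0795  0.127 ]
```

```bash
python3 -m creep '[-0.015,0,0,0,0, -0.03,0,0,0,0, -0.03,0,0.04,0,0, -0.03,0,0.08,0,0, -0.03,0,0.12,0,0, -0.03,0,0.14,0,0, -0.06,0.075,0.14,0,0, -0.152,0.3,0.14,0,0, -0.152,0.3,0.14,0,0, -0.152,0.3,0.14,0,0]' | head -3
python3 -m creep '[-0.06,0.21,0,0,0, -0.06,0.21,0,0,0, -0.06,0.21,0,0,0, -0.06,0.21,0,0,0]' | head -3
python3 - <<'E'
from h import *
wcam(["left_valve_stem","left_valve_tip","meter_top"],"w3")
c=bot.camera("top")
for p in ("left_valve_stem","left_valve_tip","bypass_valve_stem","bypass_valve_tip"):
  for q in bot.place_of("top",p)[:1]:print(p,q["score"],atz(c,q["centre"],.127))
E
```

```text
clock: 6.33
eef_pos: [0.5288, 0.1215, 0.2565]
tool_rot: [-0.001, 1.0, 0.0, 0.002]
clock: 6.67
eef_pos: [0.4827, 0.2827, 0.2565]
tool_rot: [-0.002, 1.0, 0.001, 0.002]
[0.4827 0.2827 0.2565] joints [ 0.53  0.35  0.22  1.44 -0.    0.53] F [ 0.9  0.1 -0.2]
left_valve_stem 0.55 [296. 233.] [0.5164 0.2986 0.127 ]
left_valve_tip 0.64 [297. 235.] [0.5193 0.2998 0.127 ]
meter_top 0.92 [ 17. 200.] [0.483  0.0317 0.127 ]
meter_top 0.33 [ 50. 329.] [0.635  0.0253 0.127 ]
left_valve_stem 0.66 [0.48518897 0.1997121  0.127     ]
left_valve_tip 0.48 [0.51634896 0.30952318 0.127     ]
bypass_valve_stem 0.64 [0.54423009 0.2194948  0.127     ]
bypass_valve_tip 0.67 [ 0.63337503 -0.06931707  0.127     ]
```

View pics/w3.png

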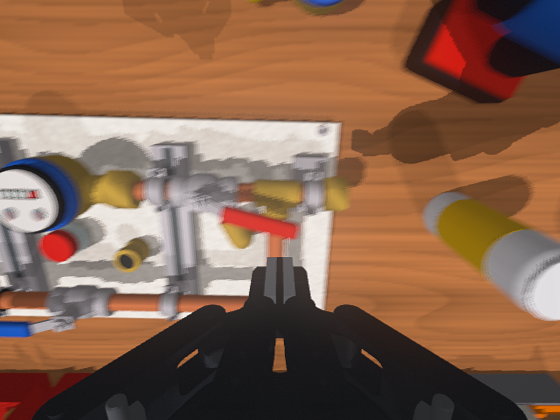

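Blue is at its stop: the tip is directly at -y of the stem. The left red lever runs from (222,215) to (297,231), turned about 0.29 rad. I'll line up on its robot side.

```bash
python3 -m creep '[-0.007,-0.014,0,-0.12,0, -0.007,-0.014,0,-0.24,0, -0.007,-0.014,0,-0.29,0, -0.007,-0.014,0,-0.29,0, -0.007,-0.014,0,-0.29,0, -0.007,-0.014,0,-0.29,0]'
python3 - <<'E'
from h import *
wcam(["left_valve_stem","left_valve_tip","bypass_valve_stem","bypass_valve_tip"])
E
```

```text
clock: 7.62
eef_pos: [0.4759, 0.2657, 0.2559]
tool_rot: [0.142, 0.99, 0.0, 0.0]
ft_force: [0.5, -0.4, 0.9]
grip_width: -0.0
grasp_force: 0.0
[0.4759 0.2657 0.2559] joints [0.51 0.32 0.18 1.43 0.   0.8 ] F [ 0.5 -0.4  0.9]
left_valve_stem 0.94 [212. 235.] [0.4913 0.1911 0.127 ]
left_valve_tip 0.77 [324. 230.] [0.5174 0.2992 0.127 ]
bypass_valve_tip 0.71 [ 46. 392.] [ 0.6305 -0.0776  0.127 ]
```

```bash
python3 -m creep '[0,0,-0.04,0,0, 0,0,-0.08,0,0, 0,0,-0.115,0,0, 0,0,-0.141,0,0, 0,0,-0.141,0,0, 0.0107,-0.0028,-0.141,0,0, 0.019,-0.003,-0.141,-0.12,0, 0.0272,-0.0042,-0.141,-0.24,0, 0.0352,-0.0064,-0.141,-0.36,0, 0.0428,-0.0095,-0.141,-0.48,0]'
python3 - <<'E'
from h import *
wcam(["left_valve_stem","left_valve_tip"])
E
```

```text
clock: 8.7
eef_pos: [0.5168, 0.2578, 0.1155]
tool_rot: [0.376, 0.927, -0.0, -0.003]
ft_force: [-7.4, 2.2, -5.1]
grip_width: 0.0001
grasp_force: 3.6
[0.5168 0.2578 0.1155] joints [0.46 0.47 0.02 1.13 0.   1.23] F [-7.4  2.2 -5.1]
left_valve_stem 0.92 [159. 323.] [0.4898 0.1928 0.127 ]
left_valve_tip 0.66 [359. 313.] [0.5596 0.2742 0.127 ]
```

```bash
python3 -m creep '[0.0073,-0.004,0,-0.12,0, 0.014,-0.0088,0,-0.24,0, 0.02,-0.0144,0,-0.36,0, 0.0254,-0.0207,0,-0.48,0, 0.03,-0.0276,0,-0.6,0, 0.0337,-0.035,0,-0.72,0, 0.0363,-0.0422,0,-0.83,0, 0.0363,-0.0462,0,-0.83,0, 0.0363,-0.0482,0,-0.83,0]'
python3 - <<'E'
from h import *
wcam(["left_valve_stem","left_valve_tip"])
E
```

```text
clock: 9.6
eef_pos: [0.5552, 0.2147, 0.1166]
tool_rot: [0.714, 0.7, 0.005, -0.005]
ft_force: [-3.5, 19.5, -8.0]
grip_width: 0.0001
grasp_force: 9.8
[0.5552 0.2147 0.1166] joints [0.36 0.49 0.07 1.14 0.01 1.95] F [-3.5 19.5 -8. ]
left_valve_tip 0.65 [355. 310.] [0.5954 0.1953 0.127 ]
left_valve_tip 0.26 [273. 364.] [0.5505 0.1597 0.127 ]
```

```bash
python3 -m creep '[0,0.012,0,0,0, 0,0.025,0,0,0, 0,0.025,0.04,0,0, 0,0.025,0.08,0,0, 0,0.025,0.12,0,0, 0,0.025,0.14,0,0, -0.012,0,0.14,0.12,0, -0.024,-0.03,0.14,0.24,0, -0.036,-0.065,0.14,0.36,0, -0.048,-0.1,0.14,0.48,0]' | head -3
python3 -m creep '[-0.012,-0.035,0,0.12,0, -0.024,-0.07,0,0.24,0, -0.036,-0.105,0,0.36,0, -0.048,-0.14,0,0.48,0, -0.0555,-0.1775,0,0.6,0, -0.0555,-0.1775,0,0.72,0, -0.0555,-0.1775,0,0.84,0, -0.0555,-0.1775,0,0.96,0, -0.0555,-0.1775,0,0.98,0, -0.0555,-0.1775,0,0.98,0]' | head -3
python3 - <<'E'
from h import *
wcam(["right_valve_stem","right_valve_tip","meter_top","bypass_valve_stem","bypass_valve_tip","left_valve_stem","left_valve_tip"],"w4")
E
```

```text
clock: 10.58
eef_pos: [0.5076, 0.1079, 0.257]
tool_rot: [0.526, 0.851, 0.001, 0.002]
clock: 11.42
eef_pos: [0.4525, -0.0696, 0.2568]
tool_rot: [0.068, 0.998, -0.001, 0.002]
[ 0.4525 -0.0696  0.2568] joints [-0.15  0.14 -0.05  1.37 -0.   -0.02] F [-0.1  0.5  0.2]
right_valve_stem 0.66 [220. 235.] [ 0.4805 -0.1336  0.127 ]
right_valve_stem 0.41 [95. 58.] [ 0.3111 -0.2039  0.127 ]
right_valve_tip 0.83 [326. 236.] [ 0.496  -0.0293  0.127 ]
meter_top 0.74 [387. 218.] [0.4852 0.0312 0.127 ]
meter_top 0.61 [356. 226.] [0.4888 0.0012 0.127 ]
bypass_valve_tip 0.66 [334. 249.] [ 0.5111 -0.022   0.127 ]
left_valve_stem 0.62 [333. 247.] [ 0.5093 -0.0237  0.127 ]
left_valve_tip 0.89 [541. 294.] [0.5951 0.1944 0.127 ]
```

View pics/w4.png

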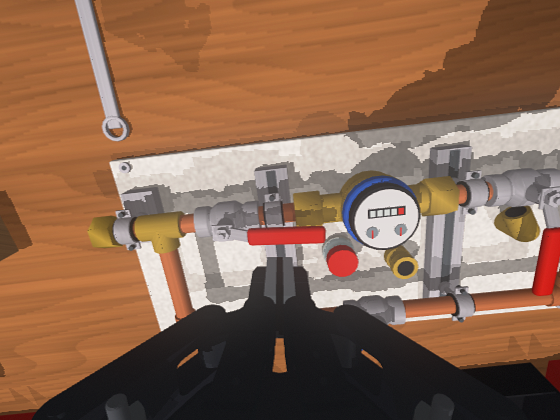

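The right lever spans (248..326, 236), turned about 0.13 rad. The left one is square at (545,260), and the finger side of the right lever is clear.

```bash
python3 -m creep '[0,0,-0.04,0,0, 0,0.002,-0.08,0,0, 0,0.004,-0.115,0,0, 0,0.004,-0.141,0,0, 0.01,0.0036,-0.141,0,0, 0.0202,0.0036,-0.141,0,0, 0.0285,0.0045,-0.141,-0.12,0, 0.0367,0.0044,-0.141,-0.24,0, 0.0449,0.0032,-0.141,-0.36,0, 0.0529,0.0012,-0.141,-0.48,0]'
python3 - <<'E'
from h import *
wcam(["right_valve_stem","right_valve_tip"])
E
```

```text
clock: 12.65
eef_pos: [0.5018, -0.0663, 0.1134]
tool_rot: [0.305, 0.952, 0.0, -0.004]
ft_force: [-6.6, 3.9, -4.4]
grip_width: 0.0002
grasp_force: 3.6
[ 0.5018 -0.0663  0.1134] joints [-0.13  0.34 -0.18  1.06  0.    0.49] F [-6.6  3.9 -4.4]
right_valve_stem 0.85 [157. 323.] [ 0.4833 -0.1331  0.127 ]
right_valve_tip 0.6 [356. 316.] [ 0.5404 -0.0453  0.127 ]
right_valve_tip 0.48 [399. 186.] [0.4915 0.0062 0.127 ]
```

```bash
python3 -m creep '[0.0077,-0.0031,0,-0.12,0, 0.015,-0.007,0,-0.24,0, 0.0217,-0.0118,0,-0.36,0, 0.0279,-0.0173,0,-0.48,0, 0.0333,-0.0236,0,-0.6,0, 0.0379,-0.0304,0,-0.72,0, 0.0417,-0.0378,0,-0.84,0, 0.0446,-0.0456,0,-0.96,0, 0.0446,-0.0496,0,-0.96,0, 0.0446,-0.0516,0,-0.96,0]'
python3 - <<'E'
from h import *
wcam(["right_valve_stem","right_valve_tip"])
E
```

```text
clock: 13.63
eef_pos: [0.5496, -0.1152, 0.1141]
tool_rot: [0.707, 0.707, 0.004, -0.003]
ft_force: [0.8, 16.1, -4.7]
grip_width: -0.0003
grasp_force: 8.2
[ 0.5496 -0.1152  0.1141] joints [-0.21  0.44 -0.03  1.11  0.01  1.36] F [ 0.8 16.1 -4.7]
right_valve_stem 0.98 [153. 313.] [ 0.4835 -0.1335  0.127 ]
```

```bash
python3 -m creep '[0,-0.002,0,0,0, 0,-0.004,0,0,0]' 
python3 -m creep '[0,0.014,0,0,0, 0,0.03,0,0,0, 0,0.03,0.04,0,0, 0,0.03,0.08,0,0, 0,0.03,0.12,0,0, -0.04,0.03,0.14,0,0, -0.08,0.03,0.15,0,0, -0.12,0.03,0.17,0,0, -0.16,0.03,0.19,0,0, -0.2,0.03,0.2,0,0]' | head -3
python3 -m creep '[-0.04,0,0,0,0, -0.08,0,0,0,0, -0.08,0,0,0,0, -0.08,0,0,0,0]' | head -3
python3 - <<'E'
from h import *
for n in("top","scene"):
  c=bot.camera(n)
  for v in("left","right","bypass"):
    for p in("stem","tip"):
      for q in bot.place_of(n,f"{v}_valve_{p}")[:1]:print(n,v,p,round(q["score"],2),atz(c,q["centre"],.127).round(3))
  if n=="top": cv2.imwrite("pics/t3.png",cv2.resize(c["pixels"][120:260,140:380,::-1],None,fx=3,fy=3))
E
```

```text
clock: 13.95
eef_pos: [0.5496, -0.1153, 0.1141]
tool_rot: [0.706, 0.708, 0.007, -0.005]
ft_force: [0.1, 25.3, -2.9]
grip_width: -0.0002
grasp_force: 12.8
clock: 14.78
eef_pos: [0.3567, -0.094, 0.3152]
tool_rot: [0.708, 0.706, 0.002, 0.004]
clock: 15.12
eef_pos: [0.2762, -0.0939, 0.314]
tool_rot: [0.709, 0.705, 0.001, 0.004]
top left stem 0.6 [0.485 0.2   0.127]
top left tip 0.67 [0.602 0.201 0.127]
top right stem 0.7 [ 0.484 -0.135  0.127]
top bypass stem 0.58 [0.634 0.036 0.127]
top bypass tip 0.62 [ 0.637 -0.07   0.127]
scene left stem 0.6 [0.679 0.042 0.127]
scene left tip 0.55 [0.588 0.191 0.127]
scene right stem 0.65 [ 0.488 -0.132  0.127]
scene bypass stem 0.7 [ 0.496 -0.133  0.127]
scene bypass tip 0.66 [ 0.652 -0.071  0.127]
```

View pics/t3.png

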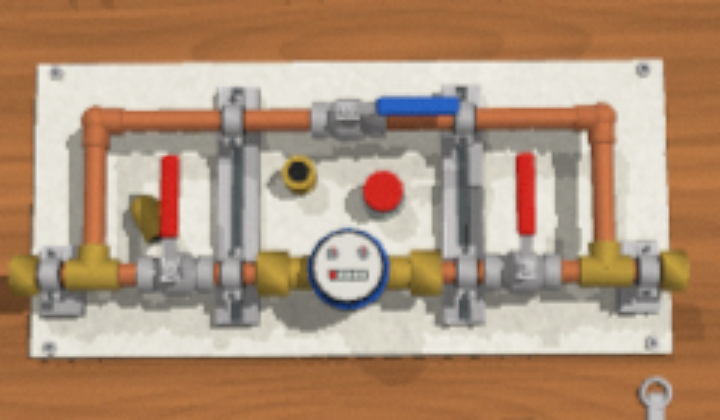

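The picture shows blue in line with its pipe (378..458, 105), both reds square across at (170,195) and (526,195), and the loose things in view unmoved. The extra push on the right lever raised the force without moving it, so it is at its stop.

```bash
python3 -c "
from workcell import bot
print(bot.job_done())"
```

```text
the job is handed in; nothing more can be done
None
```

The job is handed in: the blue bypass lever was pushed fully open first, then both red levers fully shut, and the last picture shows all three at their stops and the loose things in it (those on the board and the near end of the spanner) in place; I took no late close look at the other bench items.

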